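# Lay a heat sink down in the assembly cradle and pack it snug with spacer plates

## Task

Push over the heat sink that stands on its long edge in the assembly cradle, without lifting it, so that it lies on its flat base with its fins up. Then stand spacer plates from the rack upright in the gap between it and the bevelled stop block at its end, one at a time, side by side, until the gap is snug and no further plate would go in, with the heat sink close up and square against the fixed end stop at its other end. A plate that is not needed stays in the rack; leave the other things on the bench alone.

Things in the scene. Friction and masses are not known exactly. Their poses are not given: they have to be found in the camera images.
- cradle: Fixed cradle: dark grey base plate 190 (x) x 280 (y) x 12 mm. Origin: centre of its underside; x from its open front to its back rail, y along it, z up. Fixed end stop: steel bar 42 mm high above the plate, working face at y = -80 mm looking to +y, x -37 to 63 mm. Back rail: inner face at x = 78 mm, 25 mm high. The plates belong centred on the line x = 13 mm, within 20 mm.
- stop_thin_face (a point): Middle of the face (looks to -y, 20 mm above the cradle's top) of the thin steel stop block, 70 x 20 (y) x 40 mm, its face's top 8 mm bevelled back 5 mm as a lead-in. Thin or thick, one block closes the bay's +y end (cradle y positive), the other is parked behind the fixed end stop. Fixed. Heat sink home, the gap is this face's cradle y minus 60 mm: 33 to 35 mm (thin) or 23 to 25 mm (thick).
- stop_thick_face (a point): The same point of the thick stop block, 70 (x) x 30 (y) x 40 mm, bevelled in the same way.
- sink_center (a point): Centre of the aluminium heat sink, 40 (x) x 140 (y) x 96 mm (z), 0.6 kg, standing on its long edge at the cradle's front, y along the cradle's y. Flat base on its +x side (away from robot), fins on -x. Lying rightly its x points down, centre 32 mm above the bench, 0 to 15 mm short of the end stop. Its other end's gap is too narrow for fingers: a plate held by its tab in there can push it home.
- plate_a_center (a point): Steel spacer plate, 150 g: body 94 (x) x 10 (y) x 44 mm high, with an upright tab 24 mm wide, 10 mm thick, centred 34 mm to the -x side of the body's middle, rising to 88 mm above the underside. Stands upright in any one of the rack's three slots. This point: on the body's mid-line, 44 mm above the underside (where the tab begins); x along its width, z up. Pinch the tab's top 35 mm across the thickness.
- plate_b_center (a point): Steel spacer plate, 150 g: body 94 (x) x 10 (y) x 44 mm high, with an upright tab 24 mm wide, 10 mm thick, at the body's middle, rising to 88 mm above the underside. Stands upright in any one of the rack's three slots. This point: on the body's mid-line, 44 mm above the underside (where the tab begins); x along its width, z up. Pinch the tab's top 35 mm across the thickness.
- plate_c_center (a point): Steel spacer plate, 150 g: body 94 (x) x 10 (y) x 44 mm high, with an upright tab 24 mm wide, 10 mm thick, centred 34 mm to the +x side of the body's middle, rising to 88 mm above the underside. Stands upright in any one of the rack's three slots. This point: on the body's mid-line, 44 mm above the underside (where the tab begins); x along its width, z up. Pinch the tab's top 35 mm across the thickness.
- rack: Fixed grey plastic rack for the plates, 116 (x) x 76 (y) x 28 mm, with three slots along x, 14 mm wide, 20 mm apart in y, whose floors are 6 mm above the bench. Origin: centre of its underside, on the bench. It stands to the left or to the right of the cradle.
- bin_mid (a point): Bystander: blue open bin with parts, 100 x 150 x 55 mm, on the side where the rack is not. This point: its middle. Leave it alone.
- spool_mid (a point): Bystander: white spool standing on end, 64 mm across, 52 mm high, to the left of the cradle's far side. This point: its middle.
- strip_mid (a point): Bystander: flat aluminium strip 55 x 220 x 10 mm lying to the right of the cradle's far side. This point: its middle.
Things that resemble listed ones, but are neither listed nor needed, are in the scene too. Leave any blue or green look-alike of the part that bears plate_c_center alone.

How it is judged:
On the way, in this order (a step that is already met when the one before it is completed fails the run):
1. the heat sink has been tipped over onto its flat base and lies in the cradle, fins up (angle between sink_center's own x axis and vertical above 3.04 rad and x of sink_center in the frame of cradle between -0.015 and 0.04 m and z of sink_center in the frame of cradle between 0.029 and 0.036 m), for 0.2 s.
2. a first plate stands in the gap at its end (all of step 1 and ((x of plate_a_center in the frame of cradle between -0.012 and 0.038 m and y of plate_a_center in the frame of cradle between 0.06 and 0.09 m and z of plate_a_center in the frame of cradle below 0.06 m and angle between plate_a_center's own z axis and vertical below 0.4 rad) or (x of plate_b_center in the frame of cradle between -0.012 and 0.038 m and y of plate_b_center in the frame of cradle between 0.06 and 0.09 m and z of plate_b_center in the frame of cradle below 0.06 m and angle between plate_b_center's own z axis and vertical below 0.4 rad) or (x of plate_c_center in the frame of cradle between -0.012 and 0.038 m and y of plate_c_center in the frame of cradle between 0.06 and 0.09 m and z of plate_c_center in the frame of cradle below 0.06 m and angle between plate_c_center's own z axis and vertical below 0.4 rad))), for 0.2 s.
3. a second plate stands in the gap ((((x of plate_b_center in the frame of cradle between -0.012 and 0.038 m and y of plate_b_center in the frame of cradle between 0.06 and 0.09 m and z of plate_b_center in the frame of cradle below 0.06 m and angle between plate_b_center's own z axis and vertical below 0.4 rad) and (x of plate_c_center in the frame of cradle between -0.012 and 0.038 m and y of plate_c_center in the frame of cradle between 0.06 and 0.09 m and z of plate_c_center in the frame of cradle below 0.06 m and angle between plate_c_center's own z axis and vertical below 0.4 rad)) or ((x of plate_a_center in the frame of cradle between -0.012 and 0.038 m and y of plate_a_center in the frame of cradle between 0.06 and 0.09 m and z of plate_a_center in the frame of cradle below 0.06 m and angle between plate_a_center's own z axis and vertical below 0.4 rad) and (x of plate_c_center in the frame of cradle between -0.012 and 0.038 m and y of plate_c_center in the frame of cradle between 0.06 and 0.09 m and z of plate_c_center in the frame of cradle below 0.06 m and angle between plate_c_center's own z axis and vertical below 0.4 rad)) or ((x of plate_a_center in the frame of cradle between -0.012 and 0.038 m and y of plate_a_center in the frame of cradle between 0.06 and 0.09 m and z of plate_a_center in the frame of cradle below 0.06 m and angle between plate_a_center's own z axis and vertical below 0.4 rad) and (x of plate_b_center in the frame of cradle between -0.012 and 0.038 m and y of plate_b_center in the frame of cradle between 0.06 and 0.09 m and z of plate_b_center in the frame of cradle below 0.06 m and angle between plate_b_center's own z axis and vertical below 0.4 rad)))), for 0.2 s.
At the end, for the whole second after the job is handed in: Heat sink flat on its base, fins up, within 3 mm of the fixed end stop, square within 0.04 rad; gap full (3 plates with the thin block in use, 2 with the thick), plates down on the cradle, upright within 0.2 rad, within 25 mm of the line x = 13 mm, square within 0.15; spare plate in the rack (all of step 1 and y of sink_center in the frame of cradle below -0.007 m and angle between the y axis of sink_center and the y axis of cradle, either way round below 0.04 rad and ((y of stop_thin_face in the frame of cradle above 0 m and (x of plate_a_center in the frame of cradle between -0.012 and 0.038 m and y of plate_a_center in the frame of cradle between 0.06 and 0.09 m and z of plate_a_center in the frame of cradle below 0.06 m and angle between plate_a_center's own z axis and vertical below 0.2 rad and angle between the y axis of plate_a_center and the y axis of cradle, either way round below 0.15 rad) and (x of plate_b_center in the frame of cradle between -0.012 and 0.038 m and y of plate_b_center in the frame of cradle between 0.06 and 0.09 m and z of plate_b_center in the frame of cradle below 0.06 m and angle between plate_b_center's own z axis and vertical below 0.2 rad and angle between the y axis of plate_b_center and the y axis of cradle, either way round below 0.15 rad) and (x of plate_c_center in the frame of cradle between -0.012 and 0.038 m and y of plate_c_center in the frame of cradle between 0.06 and 0.09 m and z of plate_c_center in the frame of cradle below 0.06 m and angle between plate_c_center's own z axis and vertical below 0.2 rad and angle between the y axis of plate_c_center and the y axis of cradle, either way round below 0.15 rad)) or (y of stop_thick_face in the frame of cradle above 0 m and (x of plate_b_center in the frame of cradle between -0.012 and 0.038 m and y of plate_b_center in the frame of cradle between 0.06 and 0.09 m and z of plate_b_center in the frame of cradle below 0.06 m and angle between plate_b_center's own z axis and vertical below 0.2 rad and angle between the y axis of plate_b_center and the y axis of cradle, either way round below 0.15 rad) and (x of plate_c_center in the frame of cradle between -0.012 and 0.038 m and y of plate_c_center in the frame of cradle between 0.06 and 0.09 m and z of plate_c_center in the frame of cradle below 0.06 m and angle between plate_c_center's own z axis and vertical below 0.2 rad and angle between the y axis of plate_c_center and the y axis of cradle, either way round below 0.15 rad) and (horizontal distance between plate_a_center and rack below 0.035 m and height (world z) of plate_a_center below 0.056 m and angle between plate_a_center's own z axis and vertical below 0.3 rad)) or (y of stop_thick_face in the frame of cradle above 0 m and (x of plate_a_center in the frame of cradle between -0.012 and 0.038 m and y of plate_a_center in the frame of cradle between 0.06 and 0.09 m and z of plate_a_center in the frame of cradle below 0.06 m and angle between plate_a_center's own z axis and vertical below 0.2 rad and angle between the y axis of plate_a_center and the y axis of cradle, either way round below 0.15 rad) and (x of plate_c_center in the frame of cradle between -0.012 and 0.038 m and y of plate_c_center in the frame of cradle between 0.06 and 0.09 m and z of plate_c_center in the frame of cradle below 0.06 m and angle between plate_c_center's own z axis and vertical below 0.2 rad and angle between the y axis of plate_c_center and the y axis of cradle, either way round below 0.15 rad) and (horizontal distance between plate_b_center and rack below 0.035 m and height (world z) of plate_b_center below 0.056 m and angle between plate_b_center's own z axis and vertical below 0.3 rad)) or (y of stop_thick_face in the frame of cradle above 0 m and (x of plate_a_center in the frame of cradle between -0.012 and 0.038 m and y of plate_a_center in the frame of cradle between 0.06 and 0.09 m and z of plate_a_center in the frame of cradle below 0.06 m and angle between plate_a_center's own z axis and vertical below 0.2 rad and angle between the y axis of plate_a_center and the y axis of cradle, either way round below 0.15 rad) and (x of plate_b_center in the frame of cradle between -0.012 and 0.038 m and y of plate_b_center in the frame of cradle between 0.06 and 0.09 m and z of plate_b_center in the frame of cradle below 0.06 m and angle between plate_b_center's own z axis and vertical below 0.2 rad and angle between the y axis of plate_b_center and the y axis of cradle, either way round below 0.15 rad) and (horizontal distance between plate_c_center and rack below 0.035 m and height (world z) of plate_c_center below 0.056 m and angle between plate_c_center's own z axis and vertical below 0.3 rad)))); the robot touches nothing.
It fails at once if the heat sink is lifted (its centre more than 90 mm above the bench) (height (world z) of sink_center above 0.09 m).
It fails at once if the bin is moved by more than 30 mm (distance of bin_mid from where it was at the start of the episode above 0.03 m).
It fails at once if the spool is moved by more than 30 mm (distance of spool_mid from where it was at the start of the episode above 0.03 m).
It fails at once if the strip is moved by more than 30 mm (distance of strip_mid from where it was at the start of the episode above 0.03 m).
It also fails if it takes over 72 s, if anything falls off the work surface, if the arm or the gripper's body presses on something with over 40 N, if the wrist force passes 120 N, or if a joint passes its speed limit or range.

## Robot

A 7-joint arm with a two-finger parallel gripper is mounted at the origin on the work surface. World frame = base frame: x ahead of the robot, y to its left, z up, the work surface at z = 0. Lengths are in m, angles in rad, forces in N, time in s.
With the tool pointing down it reaches from about 0.35 to 0.9 m from the base axis. Payload 8.1 kg.
Tool frame: the origin (TCP) lies midway between the tips of the shut fingers; the grasp point (between the pads) lies 19 mm behind it; z points along the fingers, y is the line along which they close (so a half turn about z gives the same grasp; the last joint's range is limited). The gripper opens to 92 mm and grips with 3 to 60 N. Pads are 19 mm wide; open, the fingers measure 130 mm over their backs; the gripper's body (75 mm by 190 mm) begins 47 mm behind the grasp point.
Start: joints at [1.029, 0.434, 0.025, 1.573, -0.012, 1.134, -0.075], TCP at [0.266, -0.566, 0.227] pointing down, gripper open.
Joint ranges: [-2.62, 2.62], [-0.44, 2.09], [-1.27, 1.32], [0.08, 2.57], [-1.32, 4.46], [0.12, 2], [-2.74, 2.74]. Speed limits (rad/s): [2.22, 2.22, 3.01, 3.01, 3.14, 3.14, 3.14].

## Interface

Orientations are given as a rotation vector (axis times angle).
In Python, from cell import arm gives the robot as it stands.
- The arm moves only by the tool arm_command, never from a script. Its arguments are lists of equal length, an entry for each row: "dp": the shift along the tool's x, y, z in units of 25 mm (1.0 is 25 mm), a list of three; "angular": the turn, a rotation vector about the tool's x, y, z in units of 0.15 rad (1.0 is 0.15 rad), a list of three; "claw": the opening, from 0 (shut) to 1 (fully open). In form: {"dp": [[x, y, z], ...], "angular": [[rx, ry, rz], ...], "claw": [claw, ...]}. A call has 1 to 10 rows; each row shifts and turns the commanded pose from where the row before left it, along the tool's axes as they then stand; what a row does not reach is not made up. A row lasts 1/10 s, in which the tool goes at most 50 mm and 8.59 degrees, less where a joint would pass 70% of its speed; a pose out of reach is approached as far as the arm can. A call with a number of a shift or a turn outside -1 to 1 is refused whole. A call with a gripper value outside its range is refused whole. The fingers move at their own pace and stop on an object; "force" is the grip in N (left out, the last holds). Time passes only in rows, so rows that do not move let the fingers close. It gives the time, the measured TCP pose, the force, the opening and the grip force at its end, in the units of the state.
- arm.observe(): the state, without advancing time (a new reading comes with each control period).
- arm.get_image(name): name is "side" or "top" or "wrist"; returns a dict with "frame" (420x560x3 uint8, red, green, blue), "z_map" (420x560 float32, m along the optical axis (not along the pixel's ray), 0 where there is no reading), "K" (3x3 intrinsics, pixels), "R" (3x3) and "t" (3): a world point X has camera coordinates R X + t. Camera axes: x right, y down, z forward; pixel columns grow to the right and rows downward; lengths in m; the calibration is good to about 2 mm. The wrist camera is an equidistant fisheye: a pixel r from the principal point sees the ray r / f radians off the axis. A picture is of the moment at which its call begins.
- arm.sign_off(): hands the job in; it is judged then, once.
The state is a dict: "clock": time; "joints": joint angles; "dq": joint speeds; "joint_efforts": joint torques, N m; "position": TCP position; "ee_rot": TCP orientation; "force": force on the tool from outside, world axes, zero at the start; "ft_torque": the same for the moment, N m; "width": opening from 0.0 (shut) to 1.0 (fully open); "gripper_force": force on a finger pad.
Only numpy, scipy, OpenCV 4.12 (cv2) and the standard library are available. Lean on these libraries where they do the work, as an engineer would, in place of code of your own. Each camera call takes 0.05 s, during which the arm holds its last target. There are 200 camera calls.

## Working session

There is one attempt and no reset: what is moved stays moved. The work goes in short steps, Python scripts to look and compute and a tool call to move; the robot and the scene stay as the last step left them, time stands still between calls to the robot, and variables do not carry over. Pictures are saved under pics/ and viewed, at most 10 in all, crops included, and the job is handed in when it is done.

Besides the shell and the picture viewer there is one more tool, called after ">>>" in YAML: its name, and indented under it one key for each argument. arm_command: Moves the arm, as the interface text tells. Its arguments: {"type":"object","properties":{"dp":{"type":"array","items":{"type":"array","items":{"type":"number"}}},"angular":{"type":"array","items":{"type":"array","items":{"type":"number"}}},"claw":{"type":"array","items":{"type":"number"}},"force":{"type":"number"}},"required":["dp","angular","claw"]}

```bash
mkdir -p pics; ls; python3 - <<'E'
from cell import arm
import cv2,numpy as np
o=arm.observe()
print({k:np.round(v,3) for k,v in o.items()})
for n in("top","side"):
    d=arm.get_image(n); np.savez(f"pics/{n}0.npz",**d); cv2.imwrite(f"pics/{n}0.png",cv2.resize(d["frame"][:,:,::-1],(800,600)))
    print(n,d["K"],d["R"],d["t"])
E
```

```text
pics
{'clock': np.float64(0.0), 'joints': array([ 1.029,  0.435,  0.025,  1.574, -0.012,  1.134, -0.075]), 'dq': array([ 0.001, -0.001, -0.002,  0.002, -0.001,  0.001, -0.001]), 'joint_efforts': array([-0.0000e+00, -6.6785e+01,  9.8500e-01, -3.1446e+01, -6.0000e-02,
        4.3000e-02,  0.0000e+00]), 'position': array([ 0.265, -0.565,  0.226]), 'ee_rot': array([-3.065e+00, -6.830e-01,  1.000e-03]), 'force': array([ 0.253,  0.284, -0.081]), 'ft_torque': array([-0.04 , -0.005, -0.01 ]), 'gripper_force': np.float64(0.0), 'width': np.float64(1.001)}
top [[455.07516623   0.         278.80089687]
 [  0.         455.07516623 216.50829945]
 [  0.           0.           1.        ]] [[ 0.08463266 -0.9964041   0.00402226]
 [-0.97205338 -0.08345014 -0.21942722]
 [ 0.21897384  0.01466086 -0.97562058]] [0.02121396 0.57315071 1.0283973 ]
side [[474.05781204   0.         278.95071007]
 [  0.         474.05781204 212.13373923]
 [  0.           0.           1.        ]] [[-0.95301295 -0.30291726 -0.00272908]
 [-0.23669239  0.75022387 -0.61736607]
 [ 0.18905826 -0.5877119  -0.78667127]] [0.57500466 0.14867609 1.05236861]
```

View pics/top0.png

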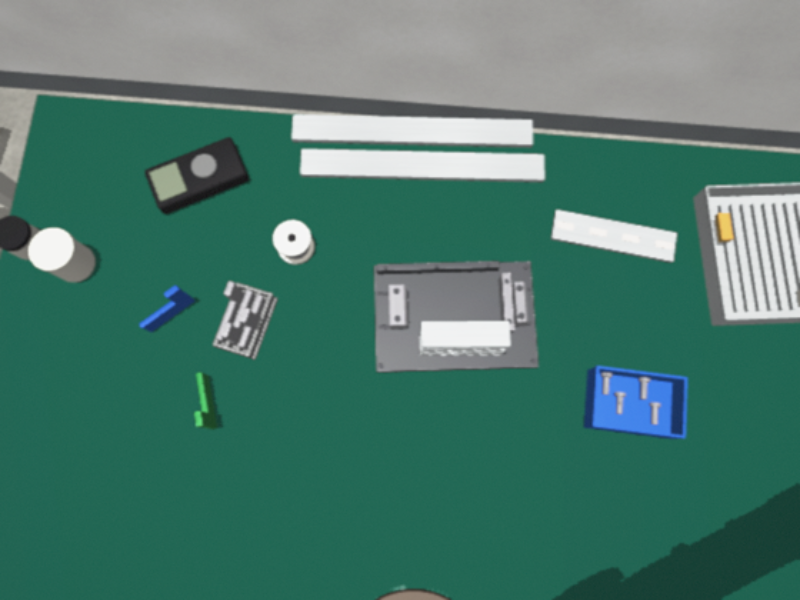

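View pics/side0.png

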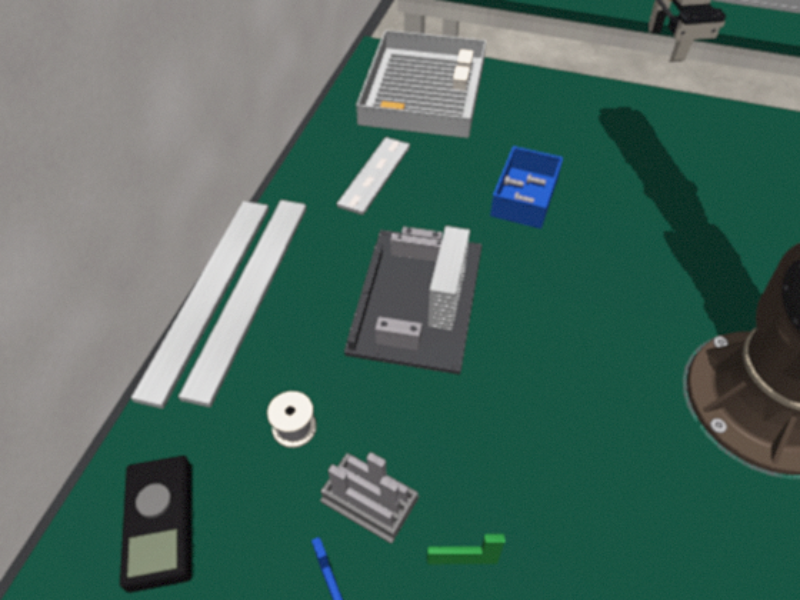

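Top view shows the cradle with the standing heat sink at (465,337), the +y block at (398,305), the rack at (245,320) on the left with a plate in each slot, and the bin on the right. I'll measure from the depth maps.

```bash
cat > h.py <<'E'
import numpy as np,cv2
def cloud(d):
    z=d["z_map"];v,u=np.mgrid[:z.shape[0],:z.shape[1]]
    K=d["K"];c=np.stack([(u-K[0,2])/K[0,0]*z,(v-K[1,2])/K[1,1]*z,z],-1)
    P=(c-d["t"])@d["R"]; P[z<=0]=np.nan
    return P
def rect(P,lo,hi):
    m=np.all((P>lo)&(P<hi),-1)
    q=P[m]; r=cv2.minAreaRect(q[:,:2].astype(np.float32)*1000)
    return len(q),np.round(r[0],1),np.round(r[1],1),round(r[2],2),np.round(np.median(q[:,2])*1000,1)
def px(d,X):
    c=d["R"]@np.asarray(X)+d["t"]; return (d["K"]@(c/c[2]))[:2]
E
python3 - <<'E'
from h import *
P={}
for n in("top","side"):
    d=np.load(f"pics/{n}0.npz");p=P[n]=cloud(d)
    f=d["frame"]
    # find centers from top picture
    if n=="top":
        for (a,b) in [(398,305),(508,290),(520,300),(465,332),(245,320),(420,300),(380,268),(532,265),(536,362),(378,368)]:
            print((a,b),np.round(p[int(b*.7),int(a*.7)]*1000))
P=np.concatenate([P[n].reshape(-1,3) for n in P])
np.save("pics/P.npy",P)
T=P[:0]
E
```

```text
(398, 305) [581.  73.  51.]
(508, 290) [ 620. -112.   58.]
(520, 300) [ 606. -135.   51.]
(465, 332) [532. -39. 107.]
(245, 320) [523. 317.  93.]
(420, 300) [601.  34.  13.]
(380, 268) [649. 109.  34.]
(532, 265) [ 687. -162.   -0.]
(536, 362) [ 508. -173.   17.]
(378, 368) [476.  98.  12.]
```

```bash
python3 - <<'E'
from h import *
# ortho height/colour views, 0.5 px per mm upscaled
out=[]
for n in("top","side"):
    d=np.load(f"pics/{n}0.npz");p=cloud(d)
    z=d["frame"]
    if n=="top":
        a=z[190:270,255:385];b=z[190:260,140:200]
    else:
        a=z[155:265,235:345];b=z[310:385,220:300]
    for q in(a,b): out.append(cv2.resize(q[:,:,::-1],(400,300),interpolation=cv2.INTER_CUBIC))
cv2.imwrite("pics/c1.png",np.vstack([np.hstack(out[:2]),np.hstack(out[2:])]))
E
```

```text
(no output)
```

View pics/c1.png

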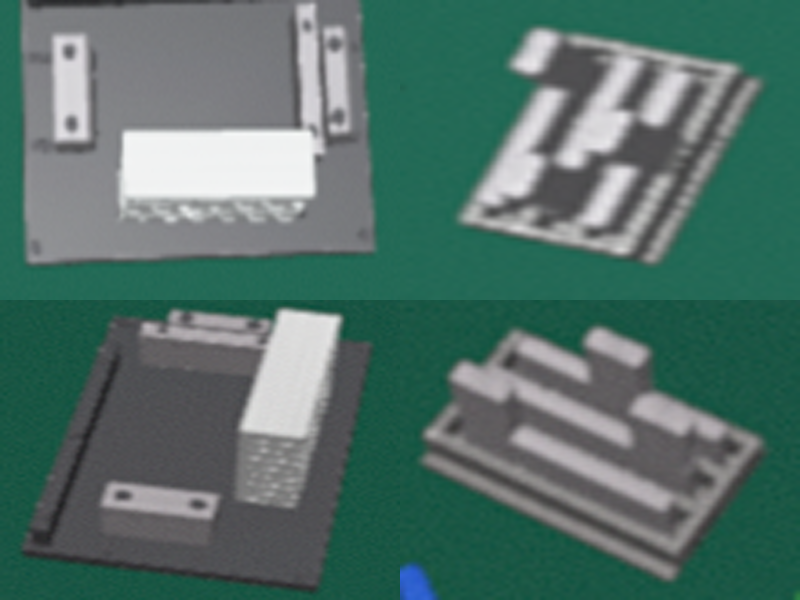

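Crops: the sink stands clear on the cradle. The +y block (70,90) is wider than the parked one (338,80), so the thick block appears to be in use and two plates are needed. In the rack, the +y row has its tab at +x, the middle row at -x, and the -y row at the centre.

```bash
python3 - <<'E'
from h import *
for n in("top","side"):
    p=cloud(np.load(f"pics/{n}0.npz")).reshape(-1,3)
    print(n)
    print(" plate",rect(p,[.45,-.2,.007],[.72,.13,.017]))
    print(" sinktop",rect(p,[.48,-.13,.1],[.58,.05,.115]))
    print(" blk+y",rect(p,[.53,.05,.045],[.64,.105,.06]))
    print(" stops",rect(p,[.53,-.16,.045],[.68,-.09,.062]))
    print(" bar",rect(p,[.53,-.16,.0535],[.68,-.09,.062]))
    print(" rack28",rect(p,[.42,.22,.022],[.62,.38,.034]))
    print(" rackall",rect(p,[.42,.22,.012],[.62,.40,.06]))
    t=p[np.all((p>[.42,.2,.085])&(p<[.62,.4,.11]),-1)]
    l=cv2.kmeans(t[:,:2].astype(np.float32),3,None,(3,50,1e-5),5,cv2.KMEANS_PP_CENTERS)
    for i in range(3): print(" tab",np.round(t[l[1][:,0]==i].mean(0)*1000,1),(l[1]==i).sum())
E
```

```text
top
 plate (5217, array([583.8, -31.3]), array([257.3, 299.3]), 1.46, np.float64(12.7))
 sinktop (1092, array([528.9, -40.1]), array([ 40.8, 139.5]), 4.84, np.float64(108.7))
 blk+y (339, array([580.4,  72.7]), array([71.1, 29.4]), 5.01, np.float64(52.3))
 stops (481, array([ 603.3, -125.3]), array([100. ,  41.2]), 7.15, np.float64(53.6))
 bar (247, array([ 603.5, -123. ]), array([98.4, 37. ]), 7.98, np.float64(55.1))
 rack28 (439, array([537.9, 338.6]), array([ 66.9, 116.4]), 77.31, np.float64(28.1))
 rackall (1133, array([504.2, 346.6]), array([ 68.9, 185.9]), 76.44, np.float64(33.5))
 tab [505.3 344.9  93.5] 57
 tab [573.5 349.5  93.2] 57
 tab [532.  318.7  93.6] 53
side
 plate (4241, array([579.3, -24.4]), array([189.8, 282.5]), 6.41, np.float64(11.6))
 sinktop (819, array([529.7, -38.2]), array([ 40.4, 145.4]), 5.12, np.float64(107.4))
 blk+y (327, array([580.8,  77.4]), array([70.5, 28.8]), 7.64, np.float64(51.4))
 stops (381, array([ 608.5, -121.3]), array([88. , 42.3]), 5.95, np.float64(51.8))
 bar (107, array([ 608.6, -118.3]), array([88.2, 36. ]), 7.77, np.float64(54.6))
 rack28 (663, array([539. , 341.2]), array([ 67.3, 116.9]), 77.6, np.float64(27.5))
 rackall (1808, array([504.9, 348.9]), array([ 67.6, 186.7]), 77.1, np.float64(34.0))
 tab [506.5 349.3  92.3] 91
 tab [574.4 354.2  92.4] 89
 tab [532.6 322.9  92.4] 88
```

```bash
cat > g.py <<'E'
import sys,numpy as np
from scipy.spatial.transform import Rotation as R
from cell import arm
def go(x,y,z,yaw):
    "units of shift along tool axes AFTER the turn; turn about tool in units"
    o=arm.observe();r=R.from_rotvec(o["ee_rot"])
    a=np.radians(yaw);t=R.from_matrix(np.array([[np.cos(a),np.sin(a),0],[np.sin(a),-np.cos(a),0],[0,0,-1.]]))
    print("clk",round(float(o["clock"]),2),"pos",np.round(o["position"]*1000,1),"turn",np.round((r.inv()*t).as_rotvec()/.15,3),"dp",np.round(t.inv().apply(np.array([x,y,z])-o["position"])/.025,3),"F",np.round(o["force"],1),"w",np.round(o["width"]*92,1))
if __name__=="__main__": go(*map(float,sys.argv[1:5]))
E
python3 g.py .4795 -.0436 .15 5.3
```

```text
clk 0.1 pos [ 265.3 -565.4  226.1] turn [-0.009  0.003  2.308] dp [ 10.46  -19.992   3.042] F [-0.1  0.4 -0.5] w 91.8
```

>>> arm_command:
  dp:
    - [0, 0, 0]
    - [0, 0, 0]
    - [0, 0, 0]
    - [0.5, -0.5, 0]
    - [0.5, -1, 0]
    - [0.5, -1, 0]
    - [0.5, -1, 0]
    - [0.5, -1, 0]
    - [0.5, -1, 0]
    - [0.5, -1, 0]
  angular:
    - [0, 0, 0.77]
    - [0, 0, 0.77]
    - [0, 0, 0.77]
    - [0, 0, 0]
    - [0, 0, 0]
    - [0, 0, 0]
    - [0, 0, 0]
    - [0, 0, 0]
    - [0, 0, 0]
    - [0, 0, 0]
  claw: [0, 0, 0, 0, 0, 0, 0, 0, 0, 0]

```text
clock: 1.1
position: [0.3385, -0.3935, 0.2266]
ee_rot: [-3.137, -0.152, 0.0]
force: [0.7, -0.4, -0.0]
width: 0.178
gripper_force: 0.0
```

>>> arm_command:
  dp:
    - [0.5, -1, 0]
    - [0.5, -1, 0]
    - [0.5, -1, 0]
    - [0.5, -1, 0]
    - [0.5, -1, 0]
    - [0.5, -1, 0]
    - [0.5, -1, 0]
    - [0.5, -1, 0]
    - [0.5, -1, 0.5]
    - [0.5, -1, 0.5]
  angular:
    - [0, 0, 0]
    - [0, 0, 0]
    - [0, 0, 0]
    - [0, 0, 0]
    - [0, 0, 0]
    - [0, 0, 0]
    - [0, 0, 0]
    - [0, 0, 0]
    - [0, 0, 0]
    - [0, 0, 0]
  claw: [0, 0, 0, 0, 0, 0, 0, 0, 0, 0]

```text
clock: 2.1
position: [0.4394, -0.1332, 0.2017]
ee_rot: [3.138, 0.152, 0.001]
force: [1.2, -0.4, -0.4]
width: 0.003
gripper_force: 0.0
```

```bash
python3 g.py .4795 -.0436 .085 5.3
```

```text
clk 2.1 pos [ 439.4 -133.2  201.7] turn [ 0.002 -0.006  0.029] dp [ 1.928 -3.421  4.667] F [ 1.2 -0.4 -0.4] w 0.3
```

>>> arm_command:
  dp:
    - [0.48, -0.85, 0.8]
    - [0.48, -0.85, 0.8]
    - [0.48, -0.85, 0.8]
    - [0.48, -0.85, 0.8]
    - [0, 0, 0.8]
    - [0, 0, 0.65]
    - [0, 0, 0]
    - [0, 0, 0]
  angular:
    - [0, 0, 0]
    - [0, 0, 0]
    - [0, 0, 0]
    - [0, 0, 0]
    - [0, 0, 0]
    - [0, 0, 0]
    - [0, 0, 0]
    - [0, 0, 0]
  claw: [0, 0, 0, 0, 0, 0, 0, 0]

```text
clock: 2.9
position: [0.4787, -0.0457, 0.0857]
ee_rot: [-3.138, -0.149, 0.001]
force: [0.7, -0.7, 0.5]
width: 0.006
gripper_force: 0.0
```

```bash
python3 g.py .4795 -.0436 .085 5.3;  python3 - <<'E'
from cell import arm
import cv2
d=arm.get_image("wrist");cv2.imwrite("pics/w0.png",d["frame"][:,:,::-1]);print(d["K"],d["t"])
E
```

```text
clk 2.9 pos [478.7 -45.7  85.7] turn [-0.002  0.004  0.015] dp [ 0.038 -0.081  0.027] F [ 0.7 -0.7  0.5] w 0.6
[[325.1922621    0.         281.0634061 ]
 [  0.         325.1922621  211.66708258]
 [  0.           0.           1.        ]] [-0.09089105  0.45424939  0.40001521]
```

View pics/w0.png

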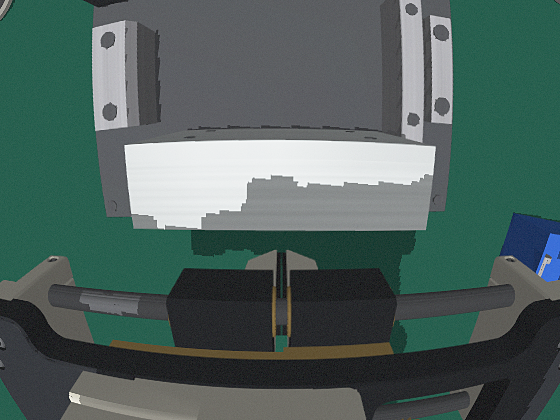

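Wrist view: the shut fingers (282,300) are centred behind the sink's top (280,185) and square to it. Pushing now.

>>> arm_command:
  dp:
    - [0.4, 0, 0]
    - [0.4, 0, 0]
    - [0.4, 0, 0]
    - [0.3, 0, 0]
    - [0.3, 0, 0]
    - [0.3, 0, 0]
    - [0.2, 0, 0]
    - [0.2, 0, 0]
    - [0.2, 0, 0]
    - [0, 0, 0]
  angular:
    - [0, 0, 0]
    - [0, 0, 0]
    - [0, 0, 0]
    - [0, 0, 0]
    - [0, 0, 0]
    - [0, 0, 0]
    - [0, 0, 0]
    - [0, 0, 0]
    - [0, 0, 0]
    - [0, 0, 0]
  claw: [0, 0, 0, 0, 0, 0, 0, 0, 0, 0]

```text
clock: 3.95
position: [0.547, -0.0401, 0.0855]
ee_rot: [-3.138, -0.145, -0.001]
force: [-1.0, -0.6, 0.8]
width: 0.005
gripper_force: 0.0
```

```bash
cat > sink.py <<'E'
from cell import arm
from h import *
d=arm.get_image("side");np.savez("pics/s.npz",**d);p=cloud(d).reshape(-1,3)
m=p[np.all((p>[.47,-.14,.02])&(p<[.62,.05,.13]),-1)]
print(np.round(np.percentile(m,[1,50,99],axis=0)*1000))
E
python3 sink.py
```

```text
[[ 549. -125.   20.]
 [ 589.    1.   40.]
 [ 620.   41.   55.]]
```

Tipped. Raise, open and look from above.

>>> arm_command:
  dp:
    - [0, 0, -1]
    - [0, 0, -1]
    - [-0.3, -0.4, -1]
    - [-0.3, -0.4, -1]
    - [-0.3, -0.4, -1]
    - [-0.3, -0.4, -1]
    - [-0.3, -0.4, 0]
    - [0, 0, 0]
    - [0, 0, 0]
  angular:
    - [0, 0, 0]
    - [0, 0, 0]
    - [0, 0, 0]
    - [0, 0, 0]
    - [0, 0, 0]
    - [0, 0, 0]
    - [0, 0, 0]
    - [0, 0, 0]
    - [0, 0, 0]
  claw: [0, 0, 0.5, 0.5, 0.5, 0.5, 0.5, 0.5, 0.5]

```text
clock: 4.9
position: [0.5038, 0.0057, 0.2347]
ee_rot: [3.138, 0.145, -0.002]
force: [0.2, -0.7, -0.7]
width: 0.498
gripper_force: 0.0
```

```bash
cat >> h.py <<'E'
def wcloud(d):
    "equidistant fisheye; z_map along the axis"
    z=d["z_map"];v,u=np.mgrid[:z.shape[0],:z.shape[1]];K=d["K"]
    x=(u-K[0,2])/K[0,0];y=(v-K[1,2])/K[1,1];r=np.hypot(x,y)+1e-9;s=np.tan(r)/r
    c=np.stack([x*s*z,y*s*z,z],-1);P=(c-d["t"])@d["R"];P[(z<=0)|(r>1.3)]=np.nan
    return P
def ortho(d,P,x0,x1,y0,y1,s=2,step=50):
    "splat picture: up=+x, left=+y, s px per mm; yields colour image"
    W=int((y1-y0)*s);H=int((x1-x0)*s);im=np.zeros((H,W,3),np.uint8)
    X=P.reshape(-1,3)*1000;f=d["frame"].reshape(-1,3)
    o=np.argsort(np.nan_to_num(X[:,2],nan=-1));X=X[o];f=f[o]
    m=(X[:,0]>x0)&(X[:,0]<x1)&(X[:,1]>y0)&(X[:,1]<y1)
    r=int(max(1,s*.6))
    for q,c in zip(X[m],f[m]):
        i=int((x1-q[0])*s);j=int((y1-q[1])*s);im[max(0,i-r):i+r,max(0,j-r):j+r]=c[::-1]
    return im
E
python3 - <<'E'
from cell import arm
from h import *
d=arm.get_image("wrist");np.savez("pics/w1.npz",**d)
print("cam",-d["R"].T@d["t"])
P=wcloud(d)
im=ortho(d,P,460,700,-200,130,s=2.4)
cv2.imwrite("pics/w1o.png",im)
p=P.reshape(-1,3)
print(rect(p,[.53,.05,.045],[.64,.115,.06]),rect(p,[.5,-.2,.007],[.72,.2,.017]))
E
```

```text
cam [0.58530615 0.01308716 0.39270448]
(1872, array([579.9,  71.8]), array([70.6, 30.5]), 6.24, np.float64(52.0)) (13893, array([579. , -28.6]), array([188.9, 281.1]), 6.62, np.float64(12.1))
```

View pics/w1o.png

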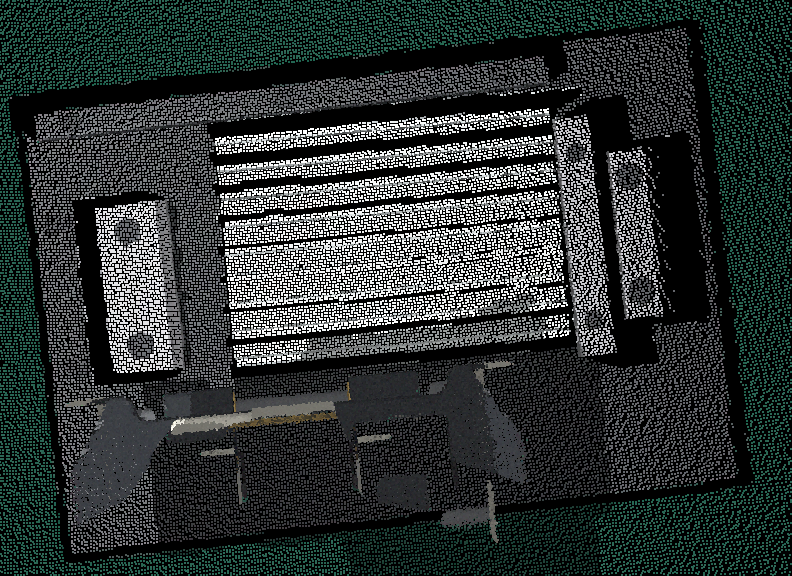

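Ortho view: sink lying fins up (centre ~ (395,235)), close to the end stop (585,235); gap to the thick block (180,285) is open. Fitting exact poses.

```bash
cat > fit.py <<'E'
from h import *
import sys
d=np.load(sys.argv[1]);P=wcloud(d).reshape(-1,3)*1000
a=np.radians(float(sys.argv[2]));ex=np.array([np.cos(a),np.sin(a)]);ey=np.array([-ex[1],ex[0]])
O=np.array([579,-26.5]);q=(P[:,:2]-O);X=q@ex;Y=q@ey;Z=P[:,2]
def edge(m,along,val,hi,k=14):
    # extreme of val in bins of along, straight-line fit
    s=along[m];v=val[m];b=np.linspace(*np.percentile(s,[4,96]),k+1);pt=[]
    for i in range(k):
        w=v[(s>=b[i])&(s<b[i+1])]
        if len(w)>5: pt.append((.5*(b[i]+b[i+1]),w.max() if hi else w.min()))
    pt=np.array(pt);f=np.polyfit(pt[:,0],pt[:,1],1);r=pt[:,1]-np.polyval(f,pt[:,0]);g=abs(r)<max(1,1.5*np.median(abs(r)));f=np.polyfit(pt[g,0],pt[g,1],1)
    return "at mid %.1f slope %.4f (at x=13: %.1f)"%(np.polyval(f,s.mean()),f[0],np.polyval(f,13))
sk=(Z>46)&(Z<58)&(abs(Y+10)<76)&(X>-40)&(X<75)
sk2=sk&(Y>-40)
print("sink +y",edge(sk2,X,Y,1));print("sink x lo",edge(sk,Y,X,0),"hi",edge(sk,Y,X,1),"ztop",np.percentile(Z[sk],50))
bl=(Z>30)&(Z<58)&(Y>70)&(Y<130)&(abs(X-5)<60)
print("block face",edge(bl&(Z<47)&(Z>30),X,Y,0),"flat",edge(bl&(Z>50),X,Y,0),"back",edge(bl&(Z>50),X,Y,1))
br=(Z>50)&(Z<60)&(Y<-78)&(Y>-105)&(X>-45)&(X<70)
ba=br&(Y<-86)
print("bar",edge(ba,X,Y,0),np.median(Z[br]))
pl=(Z>7)&(Z<16)
for n,m,al,v,h in(("+y",pl&(Y>115)&(Y<150),X,Y,1),("-y",pl&(Y<-100)&(Y>-150),X,Y,0),("back",pl&(X>80)&(X<105)&(abs(Y)<135),Y,X,1)):
    print("plate",n,edge(m,al,v,h))
E
python3 fit.py pics/w1.npz 5.5
```

```text
sink +y at mid 60.1 slope 0.0096 (at x=13: 60.0)
sink x lo at mid -26.8 slope 0.0103 (at x=13: -26.5) hi at mid 69.1 slope 0.0048 (at x=13: 69.3) ztop 52.00228514663071
block face at mid 82.4 slope 0.0185 (at x=13: 82.4) flat at mid 85.7 slope 0.0208 (at x=13: 85.7) back at mid 112.3 slope 0.0168 (at x=13: 112.4)
bar at mid -104.8 slope -0.0001 (at x=13: -104.8) 53.72259563464971
plate +y at mid 137.8 slope 0.0154 (at x=13: 138.2)
plate -y at mid -141.9 slope 0.0160 (at x=13: -141.6)
plate back at mid 95.4 slope -0.0071 (at x=13: 94.5)
```

```bash
python3 g.py .46 .352 .215 -12.5
```

```text
clk 4.95 pos [504.    5.5 234.5] turn [0.004 0.01  2.067] dp [ -4.718 -13.151   0.782] F [-0.7  0.2  0.2] w 45.7
```

>>> arm_command:
  dp:
    - [0, 0, 0]
    - [0, 0, 0]
    - [0, 0, 0]
    - [-0.68, -1, 0]
    - [-0.68, -1, 0]
    - [-0.68, -1, 0]
    - [-0.68, -1, 0]
    - [-0.68, -1, 0]
    - [-0.68, -1, 0]
    - [-0.64, -1, 0]
  angular:
    - [0, 0, 0.7]
    - [0, 0, 0.7]
    - [0, 0, 0.67]
    - [0, 0, 0]
    - [0, 0, 0]
    - [0, 0, 0]
    - [0, 0, 0]
    - [0, 0, 0]
    - [0, 0, 0]
    - [0, 0, 0]
  claw: [0.5, 0.5, 0.5, 0.5, 0.5, 0.5, 0.5, 0.5, 0.5, 0.5]

```text
clock: 5.95
position: [0.4267, 0.2029, 0.2345]
ee_rot: [3.122, -0.344, -0.002]
force: [0.8, 0.1, 0.5]
width: 0.5
gripper_force: 0.0
```

>>> arm_command:
  dp:
    - [0, -1, 0.2]
    - [0, -1, 0.2]
    - [0, -1, 0.2]
    - [0, -1, 0.2]
    - [0, -1, 0]
    - [0, -1, 0]
    - [0, 0, 0]
    - [0, 0, 0]
    - [0, 0, 0]
  angular:
    - [0, 0, 0]
    - [0, 0, 0]
    - [0, 0, 0]
    - [0, 0, 0]
    - [0, 0, 0]
    - [0, 0, 0]
    - [0, 0, 0]
    - [0, 0, 0]
    - [0, 0, 0]
  claw: [0.35, 0.35, 0.35, 0.35, 0.35, 0.35, 0.35, 0.35, 0.35]

```text
clock: 6.85
position: [0.4598, 0.3474, 0.2147]
ee_rot: [3.121, -0.344, -0.001]
force: [0.2, 0.1, -0.1]
width: 0.352
gripper_force: 0.0
```

```bash
cat > rk.py <<'E'
from cell import arm
from h import *
import sys
d=arm.get_image("wrist");np.savez(sys.argv[1],**d);P=wcloud(d);p=P.reshape(-1,3)
o=arm.observe();print(np.round(o["position"]*1000,1),o["ee_rot"],o["clock"])
t=p[np.all((p>[.45,.28,.086])&(p<[.62,.39,.1]),-1)]*1000
l=cv2.kmeans(t[:,:2].astype(np.float32),3,None,(3,50,1e-5),5,cv2.KMEANS_PP_CENTERS)[1][:,0]
for i in range(3):
    r=cv2.minAreaRect(t[l==i][:,:2].astype(np.float32));print("tab",np.round(r[0],1),np.round(r[1],1),round(r[2],1),(l==i).sum(),t[l==i][:,2].mean())
print("rack",rect(p,[.42,.22,.022],[.64,.42,.034]))
cv2.imwrite(sys.argv[1][:-3]+"png",d["frame"][:,:,::-1])
E
python3 rk.py pics/r1.npz
```

```text
[459.8 347.5 215. ] [ 3.12138425e+00 -3.44380002e-01 -4.81491776e-04] 6.9
tab [532.6 319. ] [ 9.4 24.1] 77.8 342 94.04737206396302
tab [574.4 350. ] [10.1 22.8] 76.8 326 93.89294842022352
tab [506. 345.] [ 9.6 24.1] 76.9 336 93.95993559925849
rack (2765, array([505.8, 346.6]), array([ 67.9, 183.4]), 75.99, np.float64(28.0))
```

View pics/r1.png

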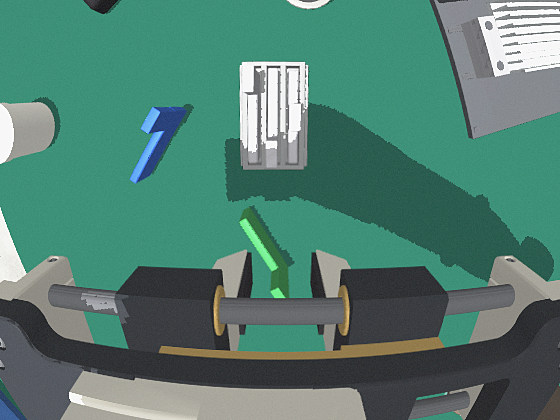

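Rack view: tabs c (253,75), b (294,115) and a (272,155) are clear, and square to the hand. Grasp the middle-slot plate (a) first.

```bash
python3 g.py .506 .345 .063 -12.7
```

```text
clk 6.9 pos [459.8 347.5 215. ] turn [0.009 0.001 0.013] dp [ 1.824 -0.31   6.081] F [-0.6  0.1 -0. ] w 31.9
```

>>> arm_command:
  dp:
    - [0.6, -0.1, 0.5]
    - [0.6, -0.1, 0.8]
    - [0.62, -0.11, 1]
    - [0, 0, 1]
    - [0, 0, 1]
    - [0, 0, 0.8]
    - [0, 0, 0.5]
    - [0, 0, 0.48]
    - [0, 0, 0]
    - [0, 0, 0]
  angular:
    - [0, 0, 0]
    - [0, 0, 0]
    - [0, 0, 0]
    - [0, 0, 0]
    - [0, 0, 0]
    - [0, 0, 0]
    - [0, 0, 0]
    - [0, 0, 0]
    - [0, 0, 0]
    - [0, 0, 0]
  claw: [0.35, 0.35, 0.35, 0.35, 0.35, 0.35, 0.35, 0.35, 0.35, 0.35]

```text
clock: 7.9
position: [0.506, 0.3468, 0.0639]
ee_rot: [-3.123, 0.342, -0.001]
force: [-0.4, -0.5, 0.1]
width: 0.349
gripper_force: 0.0
```

>>> arm_command:
  dp:
    - [0, 0, 0]
    - [0, 0, 0]
    - [0, 0, 0]
    - [0, 0, 0]
  angular:
    - [0, 0, 0]
    - [0, 0, 0]
    - [0, 0, 0]
    - [0, 0, 0]
  claw: [0, 0, 0, 0]
  force: 45

```text
clock: 8.3
position: [0.5059, 0.3469, 0.064]
ee_rot: [-3.122, 0.342, -0.001]
force: [-0.2, 0.3, 3.8]
width: 0.107
gripper_force: 45.0
```

>>> arm_command:
  dp:
    - [0, 0, -0.5]
    - [0, 0, -1]
    - [0, 0, -1]
    - [0, 0, -1]
    - [0, 0, 0]
    - [0, 0, 0]
    - [0, 0, 0]
  angular:
    - [0, 0, 0]
    - [0, 0, 0]
    - [0, 0, 0]
    - [0, 0, 0]
    - [0, 0, -0.7]
    - [0, 0, -0.7]
    - [0, 0, -0.77]
  claw: [0, 0, 0, 0, 0, 0, 0]

```text
clock: 9.0
position: [0.5056, 0.3466, 0.1521]
ee_rot: [-3.137, -0.175, -0.001]
force: [0.3, -0.1, -2.1]
width: 0.106
gripper_force: 45.0
```

```bash
python3 g.py .5533 .0422 .14 6
```

```text
clk 9.0 pos [505.6 346.6 152.1] turn [-0.    -0.005  0.046] dp [ 0.623 12.31   0.483] F [ 0.3 -0.1 -2.1] w 9.8
```

>>> arm_command:
  dp:
    - [0, 0.6, 0]
    - [0, 1, 0]
    - [0, 1, 0]
    - [0.1, 1, 0]
    - [0.1, 1, 0]
    - [0.1, 1, 0]
    - [0.1, 1, 0]
    - [0.1, 1, 0]
    - [0.1, 1, 0]
    - [0, 1, 0]
  angular:
    - [0, 0, 0]
    - [0, 0, 0]
    - [0, 0, 0]
    - [0, 0, 0]
    - [0, 0, 0]
    - [0, 0, 0]
    - [0, 0, 0]
    - [0, 0, 0]
    - [0, 0, 0]
    - [0, 0, 0]
  claw: [0, 0, 0, 0, 0, 0, 0, 0, 0, 0]

```text
clock: 10.0
position: [0.5463, 0.1073, 0.1514]
ee_rot: [3.137, 0.161, 0.0]
force: [-0.1, 1.3, -1.3]
width: 0.106
gripper_force: 45.0
```

>>> arm_command:
  dp:
    - [0, 1, 0]
    - [0, 1, 0.2]
    - [0, 0.6, 0.2]
    - [0, 0, 0]
    - [0, 0, 0]
  angular:
    - [0, 0, 0]
    - [0, 0, 0]
    - [0, 0, 0]
    - [0, 0, 0]
    - [0, 0, 0]
  claw: [0, 0, 0, 0, 0]

```text
clock: 10.5
position: [0.5529, 0.0453, 0.141]
ee_rot: [-3.137, -0.166, 0.001]
force: [0.2, 0.7, -0.8]
width: 0.104
gripper_force: 45.0
```

```bash
python3 g.py .5533 .0422 .12 6; python3 - <<'E'
from cell import arm
from h import *
d=arm.get_image("wrist");np.savez("pics/w2.npz",**d);cv2.imwrite("pics/w2.png",cv2.resize(d["frame"][40:340,130:430,::-1],(600,600)))
E
python3 fit.py pics/w2.npz 5.5
```

```text
clk 10.5 pos [552.9  45.3 141. ] turn [-0.003  0.002  0.007] dp [0.003 0.126 0.84 ] F [ 0.2  0.7 -0.8] w 9.6
sink +y at mid 60.5 slope -0.0006 (at x=13: 60.5)
sink x lo at mid -26.9 slope 0.0106 (at x=13: -26.7) hi at mid 69.2 slope 0.0051 (at x=13: 69.4) ztop 51.84129807457424
block face at mid 82.4 slope 0.0177 (at x=13: 82.4) flat at mid 85.9 slope 0.0219 (at x=13: 85.9) back at mid 112.4 slope 0.0183 (at x=13: 112.5)
bar at mid -104.9 slope 0.0025 (at x=13: -104.9) 53.73068193924897
plate +y at mid 138.0 slope 0.0199 (at x=13: 138.2)
plate -y at mid -141.9 slope 0.0165 (at x=13: -141.8)
plate back at mid 94.9 slope -0.0166 (at x=13: 94.1)
```

View pics/w2.png

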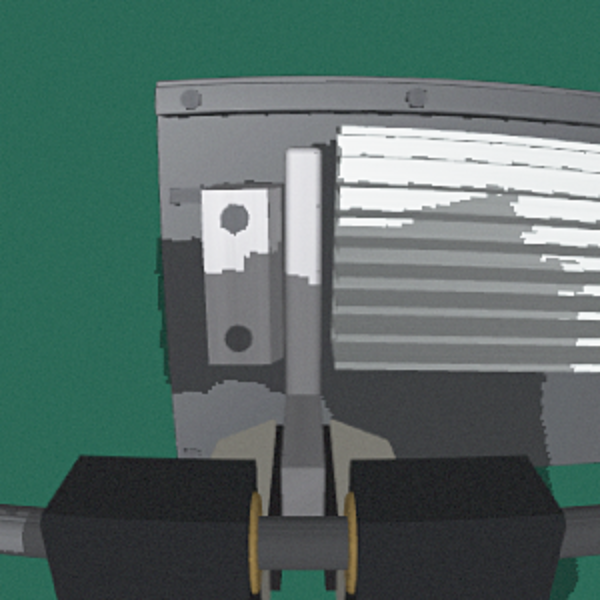

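The held plate (303,280) hangs over the gap between the block (270,280) and the sink (333,250). Measure it against the gap.

```bash
cat > pf.py <<'E'
from h import *
import sys
d=np.load(sys.argv[1]);P=wcloud(d);p=P.reshape(-1,3)*1000
lo,hi=float(sys.argv[2]),float(sys.argv[3])
m=p[(p[:,2]>lo)&(p[:,2]<hi)&(p[:,0]>500)&(p[:,0]<680)&(abs(p[:,1]-50)<25)]
r=cv2.minAreaRect(m[:,:2].astype(np.float32));a=np.radians(5.5);ex=np.array([np.cos(a),np.sin(a)]);ey=np.array([-ex[1],ex[0]])
q=m[:,:2]-[579,-26.5];f=np.polyfit(q@ex,q@ey,1)
print(len(m),r,"Xrange",np.percentile(q@ex,[.5,99.5]),"Y at 13:",np.polyval(f,13),"slope",f[0],"z",np.median(m[:,2]))
E
python3 pf.py pics/w2.npz 118 134
```

```text
2312 ((598.7328491210938, 49.83037567138672), (69.92522430419922, 9.840993881225586), 6.226706504821777) Xrange [-7.41294574 61.62678037] Y at 13: 73.90742782482101 slope 0.012932413554094213 z 126.87723307079
```

>>> arm_command:
  dp:
    - [0, 0.1, 0.3]
    - [0, 0, 0.5]
    - [0, 0, 0.4]
    - [0, 0, 0.4]
    - [0, 0, 0.4]
    - [0, 0, 0.4]
    - [0, 0, 0.3]
    - [0, 0, 0]
    - [0, 0, 0]
  angular:
    - [0, 0, 0]
    - [0, 0, 0]
    - [0, 0, 0]
    - [0, 0, 0]
    - [0, 0, 0]
    - [0, 0, 0]
    - [0, 0, 0]
    - [0, 0, 0]
    - [0, 0, 0]
  claw: [0, 0, 0, 0, 0, 0, 0, 0, 0]

```text
clock: 11.45
position: [0.5535, 0.0426, 0.0734]
ee_rot: [-3.137, -0.168, 0.0]
force: [-0.6, -0.2, -0.7]
width: 0.105
gripper_force: 45.0
```

>>> arm_command:
  dp:
    - [0, 0.1, 0.06]
    - [0, 0.08, 0]
    - [0, 0.06, 0]
    - [0, 0.04, 0]
    - [0, 0.03, 0]
    - [0, 0, 0]
  angular:
    - [0, 0, 0]
    - [0, 0, 0]
    - [0, 0, 0]
    - [0, 0, 0]
    - [0, 0, 0]
    - [0, 0, 0]
  claw: [0, 0, 0, 0, 0, 0]

```text
clock: 12.05
position: [0.5542, 0.0351, 0.072]
ee_rot: [-3.137, -0.169, 0.0]
force: [-2.4, 3.9, -0.0]
width: 0.106
gripper_force: 45.0
```

>>> arm_command:
  dp:
    - [0, 0.03, 0]
    - [0, 0.03, 0]
    - [0, 0, 0]
  angular:
    - [0, 0, 0]
    - [0, 0, 0]
    - [0, 0, 0]
  claw: [0, 0, 0]

```text
clock: 12.35
position: [0.5542, 0.0346, 0.072]
ee_rot: [-3.136, -0.17, 0.0]
force: [-2.7, 6.2, 1.3]
width: 0.107
gripper_force: 45.0
```

>>> arm_command:
  dp:
    - [0, 0.05, 0]
    - [0, 0.05, 0]
    - [0, 0.05, 0]
    - [0, 0, 0]
  angular:
    - [0, 0, 0]
    - [0, 0, 0]
    - [0, 0, 0]
    - [0, 0, 0]
  claw: [0, 0, 0, 0]

```text
clock: 12.75
position: [0.5538, 0.0339, 0.0721]
ee_rot: [-3.132, -0.174, 0.002]
force: [-6.5, 14.6, 2.3]
width: 0.108
gripper_force: 45.0
```

```bash
python3 - <<'E'
from cell import arm
import numpy as np
d=arm.get_image("wrist");np.savez("pics/w3.npz",**d)
E
python3 fit.py pics/w3.npz 5.5|head -3;python3 pf.py pics/w3.npz 54.5 64
```

```text
sink +y at mid 63.9 slope 0.0788 (at x=13: 63.3)
sink x lo at mid -26.3 slope 0.0028 (at x=13: -26.3) hi at mid 69.7 slope -0.0148 (at x=13: 69.4) ztop 51.88563501992481
block face at mid 82.4 slope 0.0212 (at x=13: 82.3) flat at mid 85.9 slope 0.0223 (at x=13: 86.0) back at mid 112.6 slope 0.0197 (at x=13: 112.6)
2286 ((598.3533935546875, 50.08047866821289), (69.92091369628906, 32.33555603027344), 6.498541831970215) Xrange [-7.56270094 61.25878228] Y at 13: 63.03551097506287 slope 0.019762205392671643 z 57.902418774984326
```

Sink is home (plate centre Y=63, block face 82.4, plate square). Relieve, set down, release, rise.

>>> arm_command:
  dp:
    - [0, -0.12, 0.04]
    - [0, 0, 0.04]
    - [0, 0, 0.03]
    - [0, 0, 0]
  angular:
    - [0, 0, 0]
    - [0, 0, 0]
    - [0, 0, 0]
    - [0, 0, 0]
  claw: [0, 0, 0, 0]

```text
clock: 13.2
position: [0.5547, 0.0343, 0.0699]
ee_rot: [-3.135, -0.171, -0.001]
force: [-4.2, 8.1, 6.2]
width: 0.105
gripper_force: 45.0
```

>>> arm_command:
  dp:
    - [0, 0, 0]
    - [0, 0, 0]
    - [0, 0, 0]
    - [0, 0, -0.5]
    - [0, 0, -1]
    - [0, 0, -1]
    - [0, 0, -1]
    - [0, 0, -0.5]
    - [0, 0, 0]
  angular:
    - [0, 0, 0]
    - [0, 0, 0]
    - [0, 0, 0]
    - [0, 0, 0]
    - [0, 0, 0]
    - [0, 0, 0]
    - [0, 0, 0]
    - [0, 0, 0]
    - [0, 0, 0]
  claw: [0.2, 0.25, 0.3, 0.3, 0.3, 0.3, 0.3, 0.3, 0.3]

```text
clock: 14.1
position: [0.5558, 0.0325, 0.1713]
ee_rot: [3.137, 0.168, 0.006]
force: [0.8, -0.5, -0.0]
width: 0.3
gripper_force: 0.0
```

```bash
python3 - <<'E'
from cell import arm
import numpy as np,cv2
d=arm.get_image("wrist");np.savez("pics/w4.npz",**d);cv2.imwrite("pics/w4.png",cv2.resize(d["frame"][40:340,130:430,::-1],(600,600)))
E
python3 fit.py pics/w4.npz 5.5|head -3;python3 pf.py pics/w4.npz 53.5 64;python3 pf.py pics/w4.npz 95 105; python3 g.py .532 .32 .15 -12.7
```

```text
sink +y at mid 65.5 slope 0.0083 (at x=13: 65.5)
sink x lo at mid -26.0 slope -0.0111 (at x=13: -26.3) hi at mid 69.7 slope -0.0177 (at x=13: 69.3) ztop 52.03418853276363
block face at mid 82.4 slope 0.0232 (at x=13: 82.3) flat at mid 85.9 slope 0.0136 (at x=13: 85.9) back at mid 112.5 slope 0.0152 (at x=13: 112.6)
1001 ((595.3745727539062, 51.709510803222656), (89.60576629638672, 47.26942825317383), 4.110999584197998) Xrange [-12.13145965  62.81076656] Y at 13: 64.9511003109661 slope -0.036831821470790706 z 55.89303208979033
430 ((555.3394165039062, 34.26971435546875), (23.931577682495117, 9.89969539642334), 6.228718280792236) Xrange [-29.41164199  -6.05409844] Y at 13: 63.18194000665949 slope 0.016996624591219346 z 99.87246998436615
clk 14.15 pos [554.9  32.4 169.8] turn [ 0.    -0.011  2.19 ] dp [ -3.424 -11.021   0.793] F [ 0.4 -0.4 -0.8] w 27.4
```

View pics/w4.png

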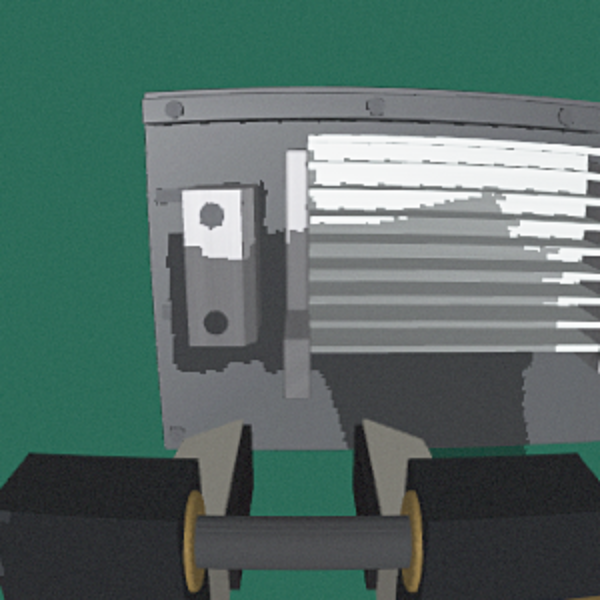

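Plate a stands tight against the sink (297,250), leaving ~14 mm to the block. Fetch plate b.

>>> arm_command:
  dp:
    - [-0.3, -0.5, 0]
    - [-0.3, -1, 0]
    - [-0.3, -1, 0]
    - [-0.2, -1, 0]
    - [0, -1, 0]
    - [0, -1, 0]
    - [0, -1, 0]
    - [0, -1, 0]
    - [0, -1, 0]
    - [0, -1, 0]
  angular:
    - [0, 0, 0]
    - [0, 0, 0]
    - [0, 0, 0]
    - [0, 0, 0]
    - [0, 0, 0]
    - [0, 0, 0]
    - [0, 0, 0]
    - [0, 0, 0.7]
    - [0, 0, 0.7]
    - [0, 0, 0.79]
  claw: [0.3, 0.3, 0.3, 0.3, 0.3, 0.3, 0.3, 0.3, 0.3, 0.3]

```text
clock: 15.15
position: [0.5074, 0.2673, 0.1677]
ee_rot: [3.12, -0.352, -0.004]
force: [0.4, 0.5, 0.6]
width: 0.301
gripper_force: 0.0
```

```bash
python3 g.py .5325 .3195 .063 -12.7
```

```text
clk 15.15 pos [507.4 267.3 167.7] turn [ 0.012  0.017 -0.019] dp [ 0.519 -2.259  4.186] F [0.4 0.5 0.6] w 27.7
```

>>> arm_command:
  dp:
    - [0.26, -0.8, 0]
    - [0.26, -0.8, 0]
    - [0, -0.5, 0]
    - [0, 0, 0.2]
    - [0, 0, 0]
    - [0, 0, 0]
  angular:
    - [0, 0, 0]
    - [0, 0, 0]
    - [0, 0, 0]
    - [0, 0, 0]
    - [0, 0, 0]
    - [0, 0, 0]
  claw: [0.3, 0.3, 0.3, 0.3, 0.3, 0.3]

```text
clock: 15.75
position: [0.5332, 0.3129, 0.1636]
ee_rot: [3.121, -0.348, -0.002]
force: [0.4, 0.1, 0.1]
width: 0.302
gripper_force: 0.0
```

```bash
python3 g.py .5325 .3195 .063 -12.7
```

```text
clk 15.75 pos [533.2 312.9 163.6] turn [ 0.011  0.005 -0.003] dp [-0.086 -0.25   4.024] F [0.4 0.1 0.1] w 27.8
```

>>> arm_command:
  dp:
    - [-0.08, -0.25, 0.3]
    - [0, 0, 0.7]
    - [0, 0, 0.8]
    - [0, 0, 0.8]
    - [0, 0, 0.8]
    - [0, 0, 0.6]
    - [0, 0, 0]
    - [0, 0, 0]
  angular:
    - [0, 0, 0]
    - [0, 0, 0]
    - [0, 0, 0]
    - [0, 0, 0]
    - [0, 0, 0]
    - [0, 0, 0]
    - [0, 0, 0]
    - [0, 0, 0]
  claw: [0.3, 0.3, 0.3, 0.3, 0.3, 0.3, 0.3, 0.3]

```text
clock: 16.55
position: [0.5333, 0.3209, 0.0644]
ee_rot: [3.122, -0.347, -0.0]
force: [0.4, 1.0, 0.2]
width: 0.3
gripper_force: 0.0
```

>>> arm_command:
  dp:
    - [0, 0, 0]
    - [0, 0, 0]
    - [0, 0, 0]
    - [0, 0, 0]
  angular:
    - [0, 0, 0]
    - [0, 0, 0]
    - [0, 0, 0]
    - [0, 0, 0]
  claw: [0, 0, 0, 0]
  force: 45

```text
clock: 16.95
position: [0.5337, 0.3211, 0.065]
ee_rot: [-3.122, 0.347, -0.002]
force: [-0.8, -0.2, 5.9]
width: 0.101
gripper_force: 45.0
```

>>> arm_command:
  dp:
    - [0, 0, -0.5]
    - [0, 0, -1]
    - [0, 0, -1]
    - [0, 0, -1]
    - [0, 0, -0.5]
    - [0, 0, 0]
    - [0, 0, 0]
    - [0, 0, 0]
  angular:
    - [0, 0, 0]
    - [0, 0, 0]
    - [0, 0, 0]
    - [0, 0, 0]
    - [0, 0, 0]
    - [0, 0, -0.7]
    - [0, 0, -0.7]
    - [0, 0, -0.82]
  claw: [0, 0, 0, 0, 0, 0, 0, 0]

```text
clock: 17.75
position: [0.533, 0.3206, 0.1642]
ee_rot: [3.136, 0.182, -0.0]
force: [0.2, -0.0, -1.3]
width: 0.105
gripper_force: 45.0
```

```bash
python3 g.py .5867 .0499 .14 6.5
```

```text
clk 17.75 pos [533.  320.6 164.2] turn [0.003 0.002 0.019] dp [ 0.908 11.002  0.969] F [ 0.2 -0.  -1.3] w 9.7
```

>>> arm_command:
  dp:
    - [0, 0.6, 0]
    - [0, 1, 0]
    - [0, 1, 0]
    - [0.1, 1, 0]
    - [0.2, 1, 0]
    - [0.2, 1, 0]
    - [0.2, 1, 0]
    - [0.2, 1, 0]
    - [0, 1, 0]
    - [0, 1, 0]
  angular:
    - [0, 0, 0]
    - [0, 0, 0]
    - [0, 0, 0]
    - [0, 0, 0]
    - [0, 0, 0]
    - [0, 0, 0]
    - [0, 0, 0]
    - [0, 0, 0]
    - [0, 0, 0]
    - [0, 0, 0]
  claw: [0, 0, 0, 0, 0, 0, 0, 0, 0, 0]

```text
clock: 18.75
position: [0.5821, 0.0823, 0.164]
ee_rot: [3.136, 0.167, -0.001]
force: [0.1, 0.1, -2.3]
width: 0.107
gripper_force: 45.0
```

>>> arm_command:
  dp:
    - [0, 0.8, 0]
    - [0, 0.5, 0.3]
    - [0, 0.05, 0.4]
    - [0, 0, 0.3]
    - [0, 0, 0]
    - [0, 0, 0]
  angular:
    - [0, 0, 0]
    - [0, 0, 0]
    - [0, 0, 0]
    - [0, 0, 0]
    - [0, 0, 0]
    - [0, 0, 0]
  claw: [0, 0, 0, 0, 0, 0]

```text
clock: 19.35
position: [0.5857, 0.0527, 0.1388]
ee_rot: [-3.136, -0.178, 0.001]
force: [0.8, -0.4, -1.5]
width: 0.109
gripper_force: 45.0
```

```bash
python3 g.py .5867 .0499 .14 6.5; python3 - <<'E'
from cell import arm
import numpy as np,cv2
d=arm.get_image("wrist");np.savez("pics/w5.npz",**d);cv2.imwrite("pics/w5.png",cv2.resize(d["frame"][40:340,130:430,::-1],(600,600)))
E
python3 fit.py pics/w5.npz 5.5|sed -n 3p;python3 pf.py pics/w5.npz 118 134
```

```text
clk 19.35 pos [585.7  52.7 138.8] turn [-0.004  0.006 -0.001] dp [ 0.026  0.116 -0.047] F [ 0.8 -0.4 -1.5] w 10.0
block face at mid 81.8 slope -8.7003 (at x=13: 373.2) flat at mid 86.0 slope 0.0158 (at x=13: 86.0) back at mid 112.3 slope 0.0208 (at x=13: 112.3)
1242 ((614.492431640625, 55.63145065307617), (36.378143310546875, 9.862424850463867), 6.754873752593994) Xrange [25.37864008 61.17137125] Y at 13: 77.79504866647807 slope 0.015621948327276518 z 123.65225769372594
```

View pics/w5.png

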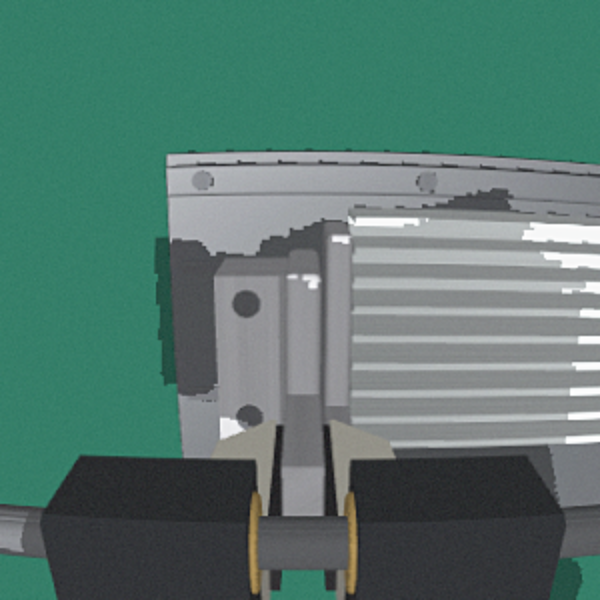

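Held plate b (303,340) sits over the slot between the block and plate a (338,320), 2 mm too close to the block. Correct and descend.

>>> arm_command:
  dp:
    - [0, 0.085, 0.2]
    - [0, 0, 0.4]
    - [0, 0, 0.3]
    - [0, 0, 0]
    - [0, 0, 0]
  angular:
    - [0, 0, 0]
    - [0, 0, 0]
    - [0, 0, 0]
    - [0, 0, 0]
    - [0, 0, 0]
  claw: [0, 0, 0, 0, 0]

```text
clock: 19.9
position: [0.5861, 0.0492, 0.1163]
ee_rot: [3.137, 0.176, -0.001]
force: [0.6, 0.9, -0.6]
width: 0.106
gripper_force: 45.0
```

```bash
python3 g.py .5867 .0499 .14 6.5; python3 - <<'E'
from cell import arm
import numpy as np
d=arm.get_image("wrist");np.savez("pics/w6.npz",**d)
E
python3 pf.py pics/w6.npz 92 112
```

```text
clk 19.9 pos [586.1  49.2 116.3] turn [-0.     0.006 -0.011] dp [ 0.026 -0.025 -0.947] F [ 0.6  0.9 -0.6] w 9.8
1264 ((614.9111938476562, 52.05763244628906), (36.53887939453125, 9.864906311035156), 6.605766773223877) Xrange [25.41965617 61.35050804] Y at 13: 74.27034766706046 slope 0.013792127732921461 z 101.1495119400175
```

>>> arm_command:
  dp:
    - [0, -0.05, 0]
    - [0, 0, 0.2]
    - [0, 0, 0.2]
    - [0, 0, 0.2]
    - [0, 0, 0]
    - [0, 0, 0]
  angular:
    - [0, 0, 0]
    - [0, 0, 0]
    - [0, 0, 0]
    - [0, 0, 0]
    - [0, 0, 0]
    - [0, 0, 0]
  claw: [0, 0, 0, 0, 0, 0]

```text
clock: 20.55
position: [0.5861, 0.0504, 0.1015]
ee_rot: [3.137, 0.175, -0.001]
force: [-0.2, 0.4, -1.0]
width: 0.106
gripper_force: 45.0
```

Underside now at ~42 mm, below the tops, with no contact force. Continue.

>>> arm_command:
  dp:
    - [0, 0, 0.25]
    - [0, 0, 0.25]
    - [0, 0, 0.2]
    - [0, 0, 0.2]
    - [0, 0, 0.15]
    - [0, 0, 0]
    - [0, 0, 0]
  angular:
    - [0, 0, 0]
    - [0, 0, 0]
    - [0, 0, 0]
    - [0, 0, 0]
    - [0, 0, 0]
    - [0, 0, 0]
    - [0, 0, 0]
  claw: [0, 0, 0, 0, 0, 0, 0]

```text
clock: 21.25
position: [0.5862, 0.0505, 0.0755]
ee_rot: [3.137, 0.175, -0.0]
force: [-0.2, 0.4, -1.3]
width: 0.104
gripper_force: 45.0
```

>>> arm_command:
  dp:
    - [0, 0, 0.1]
    - [0, 0, 0.05]
    - [0, 0.05, 0]
    - [0, 0.05, 0]
    - [0, 0.05, 0]
    - [0, 0.05, 0]
    - [0, 0.04, 0]
    - [0, 0, 0]
  angular:
    - [0, 0, 0]
    - [0, 0, 0]
    - [0, 0, 0]
    - [0, 0, 0]
    - [0, 0, 0]
    - [0, 0, 0]
    - [0, 0, 0]
    - [0, 0, 0]
  claw: [0, 0, 0, 0, 0, 0, 0, 0]

```text
clock: 22.05
position: [0.5863, 0.0478, 0.0718]
ee_rot: [-3.133, -0.179, 0.0]
force: [-2.6, 9.0, -1.9]
width: 0.108
gripper_force: 45.0
```

>>> arm_command:
  dp:
    - [0, 0.05, 0]
    - [0, 0.05, 0]
    - [0, 0, 0]
    - [0, -0.14, 0]
    - [0, 0, 0.04]
    - [0, 0, 0.03]
    - [0, 0, 0]
  angular:
    - [0, 0, 0]
    - [0, 0, 0]
    - [0, 0, 0]
    - [0, 0, 0]
    - [0, 0, 0]
    - [0, 0, 0]
    - [0, 0, 0]
  claw: [0, 0, 0, 0, 0, 0, 0]

```text
clock: 22.75
position: [0.5866, 0.0479, 0.071]
ee_rot: [-3.134, -0.178, -0.001]
force: [-5.3, 6.8, 9.5]
width: 0.108
gripper_force: 45.0
```

>>> arm_command:
  dp:
    - [0, 0, 0]
    - [0, 0, 0]
    - [0, 0, 0]
    - [0, 0, -0.5]
    - [0, 0, -1]
    - [0, 0, -1]
    - [0, 0, -1]
    - [0, 0, -1]
    - [0, 0, 0]
    - [0, 0, 0]
  angular:
    - [0, 0, 0]
    - [0, 0, 0]
    - [0, 0, 0]
    - [0, 0, 0]
    - [0, 0, 0]
    - [0, 0, 0]
    - [0, 0, 0]
    - [0, 0, 0]
    - [0, 0, 0]
    - [0, 0, 0]
  claw: [0.2, 0.22, 0.22, 0.22, 0.22, 0.22, 0.22, 0.22, 0.22, 0.22]

```text
clock: 23.75
position: [0.5872, 0.0452, 0.1835]
ee_rot: [3.136, 0.175, 0.003]
force: [-0.2, 0.1, 0.1]
width: 0.222
gripper_force: 0.0
```

>>> arm_command:
  dp:
    - [-0.7, 0, -0.5]
    - [-0.7, 0, 0]
    - [-0.7, 0, 0]
    - [-0.7, 0, 0]
    - [0, 0, 0]
    - [0, 0, 0]
  angular:
    - [0, 0, 0]
    - [0, 0, 0]
    - [0, 0, 0]
    - [0, 0, 0]
    - [0, 0, 0]
    - [0, 0, 0]
  claw: [0.22, 0.22, 0.22, 0.22, 0.22, 0.22]

```text
clock: 24.35
position: [0.5172, 0.0374, 0.1947]
ee_rot: [3.136, 0.175, -0.001]
force: [0.7, -0.7, 0.1]
width: 0.219
gripper_force: 0.0
```

```bash
python3 - <<'E'
from cell import arm
from h import *
d=arm.get_image("wrist");np.savez("pics/w7.npz",**d)
im=ortho(d,wcloud(d),470,690,-150,130,s=2.6)
cv2.imwrite("pics/w7.png",im)
E
python3 fit.py pics/w7.npz 5.5;python3 pf.py pics/w7.npz 53.6 60;python3 pf.py pics/w7.npz 95 105
```

```text
sink +y at mid 65.7 slope 0.0006 (at x=13: 65.7)
sink x lo at mid -26.8 slope -0.0122 (at x=13: -27.1) hi at mid 69.8 slope -0.0174 (at x=13: 69.5) ztop 52.11862532166452
block face at mid 82.5 slope 0.0230 (at x=13: 82.6) flat at mid 72.0 slope -0.0315 (at x=13: 72.0) back at mid 112.4 slope 0.0105 (at x=13: 112.4)
bar at mid -104.8 slope -0.0003 (at x=13: -104.8) 53.758379807610964
plate +y at mid 137.9 slope 0.0159 (at x=13: 138.3)
plate -y at mid -141.8 slope 0.0147 (at x=13: -141.5)
plate back at mid 95.6 slope -0.0175 (at x=13: 93.4)
1587 ((587.7574462890625, 50.40964889526367), (49.00553894042969, 94.70805358886719), 89.8937759399414) Xrange [-31.14180371  61.86891701] Y at 13: 69.10390133153787 slope -0.037402276895292685 z 55.888890976990204
744 ((570.4928588867188, 41.20805358886719), (59.452022552490234, 15.102490425109863), 22.888975143432617) Xrange [-29.92861631  26.08473497] Y at 13: 72.32756652281569 slope 0.2790529800747308 z 99.95523412167204
```

View pics/w7.png

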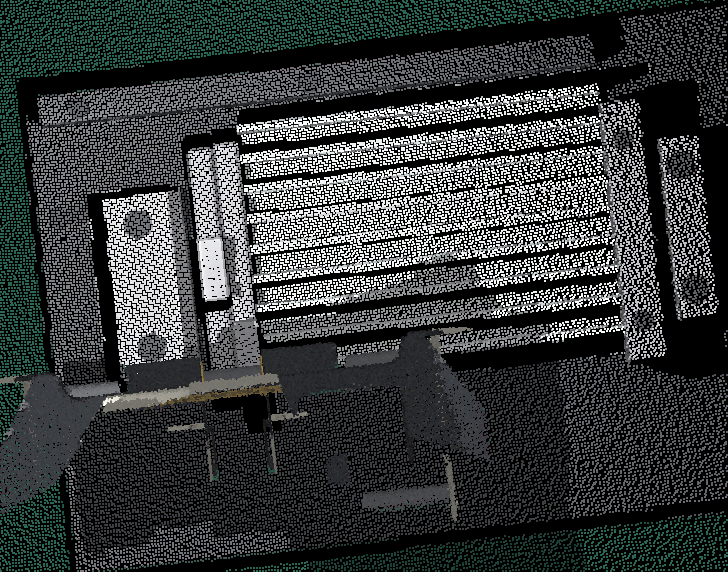

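Both plates stand side by side tight against the sink (225,255), the sink touches the end stop (625,230), and both plate tops are at 56 mm, so they're seated. Quick check on the spare, then hand in.

```bash
python3 - <<'E'
from cell import arm
from h import *
p=cloud(arm.get_image("side")).reshape(-1,3)
t=p[np.all((p>[.42,.25,.08])&(p<[.62,.42,.11]),-1)];print(len(t),t.mean(0))
if len(t)>40 and abs(t[:,2].mean()-.0925)<.004: print(arm.sign_off())
E
```

```text
100 [0.57489466 0.35632355 0.09153666]
the job is handed in; nothing more can be done
None
```

The job is handed in: the heat sink lies fins up and is home against the end stop, plates a and b fill the thick-block gap side by side, and spare plate c is still upright in the rack; the final wrist and side camera readings agree, but the hand-in gave no verdict.

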